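# Pack up the modelling-tool case

### The arm

A 6-joint arm with a two-finger parallel gripper is mounted at the origin on the work surface. World frame = base frame: x ahead of the robot, y to its left, z up, the work surface at z = 0. Lengths are in m, angles in rad, forces in N, time in s.
With the tool pointing down it reaches from about 0.275 to 0.85 m from the base axis. Payload 5.2 kg.
Tool frame: the origin (TCP) lies midway between the tips of the shut fingers; the grasp point (between the pads) lies robot.hold_point_z behind it (robot.hold_point_z is the distance from the TCP to the grasp point, in m); z points along the fingers, y is the direction in which the jaws open and shut (so a half turn about z gives the same grasp; the last joint's range is limited). The gripper opens to 85 mm and grips with 20 to 120 N. Pads are 22 mm wide; open, the fingers measure 114 mm over their backs; the gripper's body (76 mm by 85 mm) begins 54 mm behind the grasp point. The pads swing forward as they close: fully open they stand 13 mm farther back than shut.
Start: joints at [0.94, 0.259, 1.535, -0, 1.348, -0.203], TCP at [0.228, 0.5, 0.231] pointing down, gripper open.
Joint ranges: [-3.14, 3.14], [-0.91, 2.08], [0.19, 2.58], [-1.22, 4.36], [0.22, 2.71], [-3.12, 3.12]. Speed limits (rad/s): [2.57, 2.57, 3.14, 3.14, 3.14, 3.14].

### API

Orientations are given as [roll, pitch, yaw] about the fixed x, y, z axes, in that order (R = Rz(yaw) Ry(pitch) Rx(roll)).
In Python, from station import status, camera, camera_params, robot gives the robot as it stands. The module is installed in compiled form; this text tells all that it offers.
- The arm moves only by the tool servo_tool, never from a script. Its argument "moves" is a list of rows, each a list of 5 numbers: the shift along the tool's x, y, z in mm, then the turn about the tool's z in rad, then the closure, from 0 (fully open) to 1 (shut). In form: [[tx, ty, tz, twist, claw], ...]. A call has 1 to 5 rows; each row shifts and turns the pose as measured when the row begins, along the tool's axes as they then stand; what a row does not reach is not made up. A row lasts 1/10 s, in which the tool goes at most 50 mm and 8.59 degrees, less where a joint would pass 70% of its speed; a pose out of reach is approached as far as the arm can. A call is refused whole if a number of a shift passes 50 or a number of a turn 0.15, either way. A call with a gripper value outside its range is refused whole. The fingers move at their own pace and stop on an object; "force" is the grip in N (left out, the last holds). Time passes only in rows, so rows that do not move let the fingers close. It gives the time, the measured TCP pose, the force and the opening at its end, in the units of the state.
- status.get_obs(): the state, without advancing time (a new reading comes with each control period).
- camera(name): name is "scene" or "top"; returns the picture (400x640x3 uint8, red, green, blue); there is no depth.
- camera_params(name): a dict with "fov_y" (degrees; the focal length in pixels is half the picture's height over the tangent of half this angle, whatever the lens; pixels are square), "cx", "cy" (the principal point, pixels), "position" and "attitude" of the camera in the world. Camera axes: x right, y down, z forward; pixel columns grow to the right and rows downward; lengths in m; the calibration is good to about 2 mm. A picture is of the moment at which its call begins. camera_params takes no time and is no camera call.
- robot.close_job(): hands the job in, once; it reports no verdict.
The state is a dict: "t": time; "q": joint angles; "qd": joint speeds; "effort": joint torques, N m; "tool_pos": TCP position; "ee_rot": TCP orientation; "ft_force": force on the tool from outside, world axes, zero at the start; "torque": the same for the moment, N m; "gripper_width": opening from 0.0 (shut) to 1.0 (fully open).
Only numpy, scipy, OpenCV 4.12 (cv2) and the standard library are available. Lean on these libraries where they do the work, as an engineer would, in place of code of your own. Each camera call takes 0.05 s, during which the arm holds its last target.

### The job

Close up the wooden modelling-tool case by pushing with the fingers only, not with the arm or the gripper's body: first push the upright inner flap over until it is folded fully down flat over the tools, with the lid still open, and then swing the hinged lid over and press it fully shut. Do not pick anything up; leave the tools in the case and everything else on the table where they are.

Things in the scene. Friction and masses are not known exactly. Their poses are not given: they have to be found in the camera images.
- case: shallow wooden tool case, fixed to the table, outside 240 (its x) x 160 (its y) x 60 mm (z, rim height), walls and floor 8 mm; origin at the centre of its underside. A lid is hinged on its +y long rim and a thinner flap is hinged inside its -y long wall; both hinge lines run along the case's x. It may stand turned by up to about 35 degrees.
- flap (a joint): angle of the inner flap in rad: 0 = folded flat over the tools inside the case (stop; its top face then lies 12.5 mm below the rim), about 1.4 to 1.7 at the start = upright, 1.8 = stop leaning outward (to case -y). It turns with light friction (about 0.1 N m) and stays wherever it is left.
- flap_hinge (a point): middle of the flap's hinge line, at case (0, -68, 45) mm
- flap_edge (a point): middle of the flap's free edge, 110 mm from the hinge line. The flap is a plain light plywood board 200 mm (along case x) x 110 mm x 5 mm, this point in the middle of its thickness; it folds towards case +y
- lid (a joint): angle of the lid in rad: 0 = shut flat on the rim (stop), about 1.7 to 1.95 at the start = open, leaning back outward (to case +y), 2.0 = stop. A stiff friction hinge (about 0.3 N m) holds it wherever it is left, so that it must be pushed all the way down. It cannot pass through the flap: it jams on a flap that still stands.
- lid_hinge (a point): middle of the lid's hinge line, at case (0, 80, 60) mm, at the lid's underside
- lid_edge (a point): middle of the lid's free edge, in the middle of its thickness, 165 mm from the hinge line. The lid is a wooden board 240 mm (along case x) x 165 mm x 8 mm with two darker end cleats; it swings over towards case -y
- loop_tool: a loop-ended modelling tool, 155 mm long, 14 mm thick, lying loose in the case; origin under the handle near its middle
- knife_tool: a knife-ended modelling tool, 155 mm long, 14 mm thick, lying loose in the case; origin under the handle near its middle
- loop_tool2: a second loop-ended modelling tool, like the first, lying loose in the case
- water_cup: loose white ceramic cup, 72 mm across, 80 mm tall, beyond the case's far end (case +x); origin at the centre of its underside
- slip_jar: loose terracotta-coloured jar with a steel cap, 60 mm across, 70 mm tall, beyond the case's far end (case +x), beside the cup; origin at the centre of its underside
- mallet: loose wooden mallet lying on the lid's side of the case (case +y), 60 mm high, 200 mm long; own x runs from handle to head, the head (60 mm diameter, 90 mm long across) centred 90 mm along x from the origin; origin on the table
- scraper_block: loose cork block 90 x 50 x 30 mm (30 high), lying on the flap's side of the case (case -y); origin at the centre of its underside
- glaze_bowl: loose blue bowl, 110 mm across, 50 mm tall, at one side of the work area; origin at the centre of its underside
- spray_bottle: loose clear spray bottle, 68 mm across, 204 mm tall, at the other side; origin at the centre of its underside

How it is judged:
On the way, in this order (a step that is already met when the one before it is completed fails the run):
1. the flap is folded down flat (within 0.06 rad) while the lid still stands open (above 1.3 rad) (value of joint flap below 0.06 rad and value of joint lid above 1.3 rad), for 0.2 s.
2. the lid is shut (within 0.04 rad) over the folded flap (value of joint lid below 0.04 rad and value of joint flap below 0.06 rad), for 0.2 s.
At the end, for the whole second after the job is handed in: the flap lies flat (within 0.06 rad) inside the case, the lid is shut on the rim (within 0.04 rad, about 6 mm at its free edge), the three tools still lie in the case, and every loose thing is upright and within 30 mm of where it was at the start (all of step 2 and z of each of loop_tool, knife_tool, loop_tool2 in the frame of case below 0.03 m and distance of each of water_cup, slip_jar, mallet, scraper_block, glaze_bowl, spray_bottle, loop_tool, knife_tool, loop_tool2 from where it was at the start of the episode below 0.03 m and angle between each of water_cup, slip_jar, mallet, scraper_block, glaze_bowl, spray_bottle's own z axis and vertical below 0.3 rad); the robot touches nothing.
It fails at once if the lid is swung down (below 1.3 rad) while the flap is not yet folded down (above 0.1 rad) (value of joint lid below 1.3 rad and value of joint flap above 0.1 rad).
It fails at once if a tool in the case is lifted (by more than 20 mm) or shifted by more than 30 mm (z of any of loop_tool, knife_tool, loop_tool2 in the frame of case above 0.028 m or distance of any of loop_tool, knife_tool, loop_tool2 from where it was at the start of the episode above 0.03 m).
It fails at once if something else on the table is lifted or shifted by more than 30 mm, or tipped by more than 0.3 rad (distance of any of water_cup, slip_jar, mallet, scraper_block, glaze_bowl, spray_bottle from where it was at the start of the episode above 0.03 m or angle between any of water_cup, slip_jar, mallet, scraper_block, glaze_bowl, spray_bottle's own z axis and vertical above 0.3 rad).
It fails at once if the arm or the gripper's body, rather than the fingers, pushes on the case, flap or lid (over 10 N) (contact force between the arm and case above 10 N).
It also fails if it takes over 58 s, if anything falls off the work surface, if the arm or the gripper's body presses on something with over 40 N, if the wrist force passes 120 N, or if a joint passes its speed limit or range.

## Working session

There is one attempt and no reset: what is moved stays moved. The work goes in short steps, Python scripts to look and compute and a tool call to move; the robot and the scene stay as the last step left them, time stands still between calls to the robot, and variables do not carry over. Pictures are saved under pics/ and viewed, and the job is handed in when it is done.

Besides the shell and the picture viewer there is one more tool, called by a JSON object that holds its "name" and its "arguments", one argument or row to a line. servo_tool: Moves the arm, as the interface text tells. Its arguments: {"type":"object","properties":{"moves":{"type":"array"},"force":{"type":"number"}},"required":["moves"]}

```bash
mkdir -p pics
python3 - <<'E'
from station import status, camera, camera_params, robot
import cv2
for n in("scene","top"):
    im=camera(n); cv2.imwrite(f"pics/{n}0.png",im[:,:,::-1]); print(camera_params(n))
print(status.get_obs(), robot.hold_point_z)
E
```

```text
{'fov_y': 49.40365142332937, 'cx': 317.33954810633867, 'cy': 195.3411761149668, 'position': array([ 1.32477343, -0.53810634,  1.0422117 ]), 'attitude': array([-2.40301627,  0.01120328,  0.8917617 ])}
{'fov_y': 48.72097837467613, 'cx': 319.03299197723146, 'cy': 195.22710985890993, 'position': array([0.48199268, 0.02041825, 1.14134996]), 'attitude': array([-2.98892085e+00,  2.03065726e-03, -1.60104173e+00])}
{'t': 0.1, 'q': array([ 9.40200864e-01,  2.59315107e-01,  1.53595902e+00, -2.71292131e-05,
        1.34802031e+00, -2.02793978e-01]), 'qd': array([ 0.00161674, -0.00165773, -0.00229266,  0.00054042,  0.00167916,
       -0.00083312]), 'effort': array([ 1.90301136e-03, -4.46968782e+01, -2.91248131e+01, -3.71043034e-04,
        6.21370738e-03, -1.89420268e-05]), 'tool_pos': array([0.227878  , 0.50004994, 0.23053949]), 'ee_rot': array([-3.13992042e+00, -3.16842893e-04,  2.71379692e+00]), 'ft_force': array([ 0.24561412,  0.08347877, -0.03152183]), 'torque': array([ 0.01024122, -0.02845985, -0.0061515 ]), 'gripper_width': 1.0028606755729887} 0.0187
```

View pics/scene0.png

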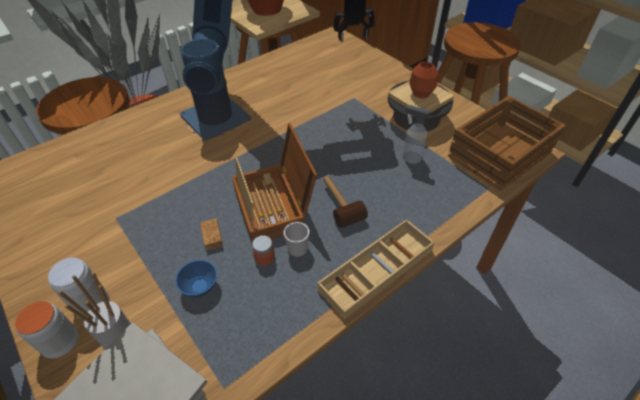

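View pics/top0.png

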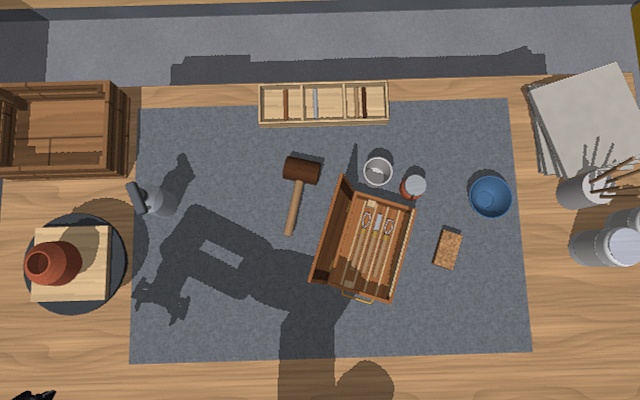

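The scene camera shows the case near (268,195), with the lid upright on its right (290,165) and the flap upright on its left (243,185). In the top view the case spans about (310–413, 180–300), with the mallet on the left (295,190), the cup at (377,170), the jar at (413,186) and the cork block at (447,247). I'll zoom in next.

Run:
```python
import cv2
a=cv2.imread("pics/top0.png")[140:310,270:470]; cv2.imwrite("pics/topz.png",cv2.resize(a,None,fx=3.5,fy=3.5,interpolation=cv2.INTER_CUBIC))
a=cv2.imread("pics/scene0.png")[115:275,190:390]; cv2.imwrite("pics/scz.png",cv2.resize(a,None,fx=3.5,fy=3.5,interpolation=cv2.INTER_CUBIC))
```

```text
(no output)
```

View pics/topz.png

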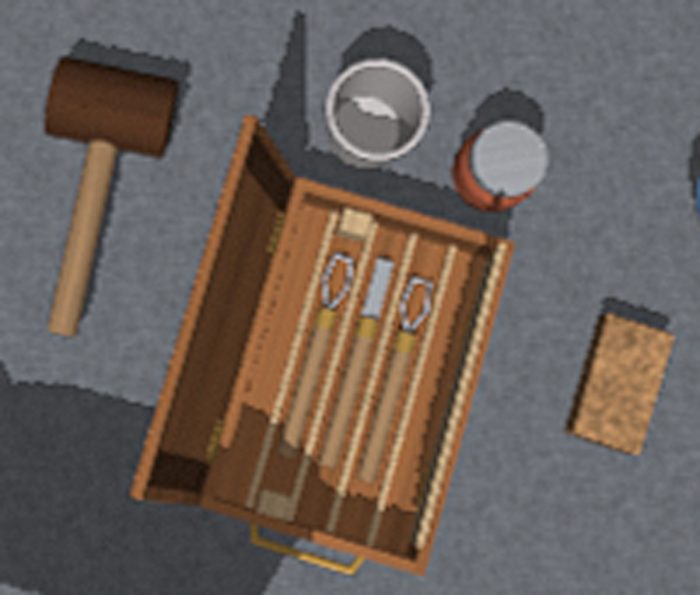

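View pics/scz.png

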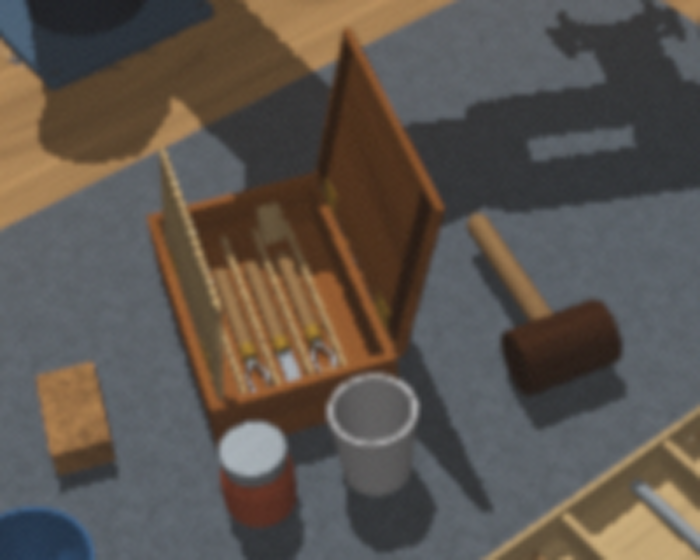

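```bash
cat > h.py <<'E'
import numpy as np
from scipy.spatial.transform import Rotation as R
from station import status, camera, camera_params, robot
def ray(n,px):
    p=camera_params(n); f=200/np.tan(np.radians(p["fov_y"])/2)
    d=R.from_euler("xyz",p["attitude"]).apply([(px[0]-p["cx"])/f,(px[1]-p["cy"])/f,1]); return np.array(p["position"]),d
def plane(n,px,z):
    o,d=ray(n,px); return o+d*(z-o[2])/d[2]
def proj(n,X):
    p=camera_params(n); f=200/np.tan(np.radians(p["fov_y"])/2)
    c=R.from_euler("xyz",p["attitude"]).inv().apply(np.array(X)-p["position"]); return np.array([p["cx"]+f*c[0]/c[2],p["cy"]+f*c[1]/c[2]])
def tri(a,b):
    (o1,d1),(o2,d2)=ray("top",a),ray("scene",b)
    A=np.stack([d1,-d2],1); s=np.linalg.lstsq(A,o2-o1,rcond=None)[0]
    P,Q=o1+s[0]*d1,o2+s[1]*d2; return (P+Q)/2,np.linalg.norm(P-Q)
E
python3 - <<'E'
from h import *
T=lambda x,y:((x+.5)/3.5-.5+270,(y+.5)/3.5-.5+140)
S=lambda x,y:((x+.5)/3.5-.5+190,(y+.5)/3.5-.5+115)
np.set_printoptions(precision=4,suppress=True)
pp,pm,mm=[plane("top",T(*c),.06) for c in((297,180),(511,240),(425,573))]
print(pp,pm,mm,np.linalg.norm(pp-pm),np.linalg.norm(pm-mm))
for c in ((225,430),(397,357),(150,220)): print("scene rim",plane("scene",S(*c),.06))
print("center",(pp+mm)/2, "yaw",np.arctan2(*(pm-mm)[1::-1]), np.arctan2(*(pp-pm)[1::-1])-np.pi/2)
print("lid far",tri(T(250,117),S(438,208)),"near",tri(T(137,495),S(350,33)))
print("flap far",tri(T(503,245),S(220,310)),"near",tri(T(420,548),S(165,152)))
for n,c,z in(("cup",(378,110),.08),("jar",(509,158),.07),("mallethead",(112,105),.06),("handle end",(62,332),.03),("block",(625,382),.03)): print(n,plane("top",T(*c),z))
print("bottle",plane("top",(135,190),.2),plane("top",(150,205),.1))
E
```

```text
[ 0.6561 -0.0707  0.06  ] [ 0.6087 -0.2194  0.06  ] [ 0.3822 -0.1463  0.06  ] 0.15614750381566084 0.2380483865285655
scene rim [ 0.6333 -0.2234  0.06  ]
scene rim [ 0.6609 -0.0702  0.06  ]
scene rim [ 0.3903 -0.1452  0.06  ]
center [ 0.5191 -0.1085  0.06  ] yaw -0.3121005453990969 -0.30830271249068786
lid far (array([ 0.6704, -0.0305,  0.2177]), np.float64(0.00021968017292218578)) near (array([0.4475, 0.0466, 0.2117]), np.float64(0.004868238531035026))
flap far (array([ 0.5958, -0.1925,  0.1509]), np.float64(0.003233469075611681)) near (array([ 0.4072, -0.1283,  0.1461]), np.float64(0.0058903162373258365))
cup [ 0.7008 -0.1278  0.08  ]
jar [ 0.6656 -0.2195  0.07  ]
mallethead [0.7144 0.0591 0.06  ]
handle end [0.5557 0.1    0.03  ]
block [ 0.5079 -0.3009  0.03  ]
bottle [0.6504 0.4153 0.2   ] [0.631  0.4204 0.1   ]
```

{"name": "servo_tool", "arguments": {
  "moves": [
    [0,0,-25,-0.06,1],
    [0,0,-25,-0.056,1],
    [0,0,-25,0,1],
    [0,0,-10,0,1]
  ],
  "force": 60
}}

```text
t: 0.5
tool_pos: [0.2266, 0.4982, 0.3135]
ee_rot: [-3.13, -0.004, 2.834]
ft_force: [-0.5, 0.5, 0.6]
gripper_width: 0.326
```

{"name": "servo_tool", "arguments": {
  "moves": [
    [-31,-40,0,0,1],
    [-31,-40,0,0,1],
    [-31,-40,0,0,1],
    [-31,-40,0,0,1],
    [-31,-40,0,0,1]
  ]
}}

```text
t: 1.0
tool_pos: [0.3122, 0.264, 0.3117]
ee_rot: [-3.129, -0.006, 2.845]
ft_force: [1.5, -0.1, 0.5]
gripper_width: -0.003
```

{"name": "servo_tool", "arguments": {
  "moves": [
    [-31,-40,0,0,1],
    [-31,-40,0,0,1],
    [-31,-40,0,0,1],
    [-31,-40,0,0,1],
    [-31,-40,0,0,1]
  ]
}}

```text
t: 1.5
tool_pos: [0.3974, 0.0288, 0.31]
ee_rot: [-3.129, -0.009, 2.846]
ft_force: [0.1, 0.8, 0.7]
gripper_width: 0.0
```

```bash
cat >> h.py <<'E'
C=np.array([.520,-.1085,0]); YAW=-.312
def st():
    o=status.get_obs(); Rt=R.from_euler("xyz",o["ee_rot"]); Rc=R.from_euler("z",YAW)
    print("t",o["t"],"case mm",np.round(Rc.inv().apply(o["tool_pos"]-C)*1000,1),"tool y in case",np.round(Rc.inv().apply(Rt.apply([0,1,0])),3),"rot",o["ee_rot"],"F(case)",np.round(Rc.inv().apply(o["ft_force"]),1),"grip",o["gripper_width"],"q",np.round(o["q"],2))
E
python3 -c "from h import *;st()"
```

```text
t 1.5 case mm [-158.9   93.1  310. ] tool y in case [-0.017  1.    -0.013] rot [-3.12900937 -0.00864149  2.84615213] F(case) [-0.1  0.8  0.7] grip 0.00048814118356529116 q [-0.2  -0.06  1.71 -0.01  1.51 -1.47]
```

{"name": "servo_tool", "arguments": {
  "moves": [
    [-28,-42,0,0,1],
    [-28,-42,0,0,1],
    [-28,-42,0,0,1],
    [-28,-42,0,0,1],
    [-28,-42,0,0,1]
  ]
}}

```text
t: 2.0
tool_pos: [0.466, -0.2116, 0.3074]
ee_rot: [-3.131, -0.013, 2.843]
ft_force: [1.4, 0.4, 0.4]
gripper_width: -0.007
```

```bash
python3 -c "from h import *;st()"
```

```text
t 2.0 case mm [ -19.7 -114.7  307.4] tool y in case [-0.013  1.    -0.01 ] rot [-3.13128529 -0.01266472  2.84281729] F(case) [1.2 0.8 0.4] grip -0.007190470911249516 q [-0.63  0.16  1.48 -0.01  1.51 -1.91]
```

{"name": "servo_tool", "arguments": {
  "moves": [
    [-4,0,40,0,1],
    [-4,0,40,0,1],
    [-4,0,40,0,1],
    [-4,0,40,0,1],
    [-4,0,32,0,1]
  ]
}}

```text
t: 2.5
tool_pos: [0.4851, -0.23, 0.1091]
ee_rot: [-3.127, -0.005, 2.831]
ft_force: [-0.4, 0.2, 0.1]
gripper_width: 0.001
```

Run:
```python
from h import *;st()
import cv2
a=camera("top")[140:310,270:470]; b=camera("scene")[85:255,190:390]
import numpy as np
cv2.imwrite("pics/a1.png",cv2.resize(np.hstack([a,b])[:,:,::-1],None,fx=2,fy=2,interpolation=cv2.INTER_CUBIC))
```

```text
t 2.5 case mm [   4.1 -126.3  109.1] tool y in case [-0.002  1.    -0.015] rot [-3.12706149 -0.00531994  2.83147685] F(case) [-0.4  0.1  0.1] grip 0.0013243397857947109 q [-0.64  0.35  1.73 -0.02  1.06 -1.89]
```

View pics/a1.png

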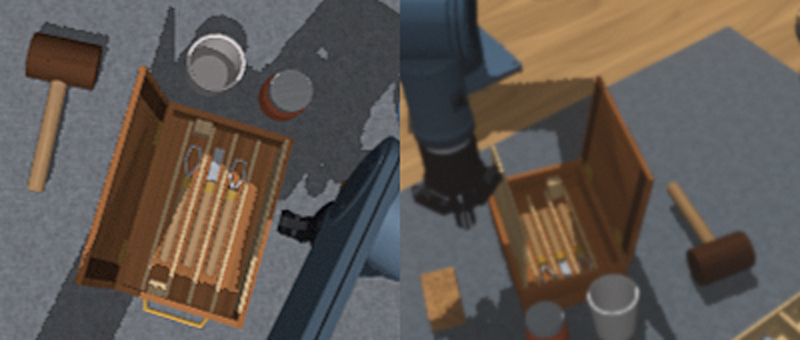

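{"name": "servo_tool", "arguments": {
  "moves": [
    [1,25,-2,0,1],
    [1,20,-2,0,1],
    [0,14,0,0,1],
    [0,14,2,0,1],
    [0,8,4,0,1]
  ]
}}

```text
t: 3.1
tool_pos: [0.5078, -0.1504, 0.1081]
ee_rot: [-3.127, -0.009, 2.829]
ft_force: [-1.3, -1.7, 0.1]
gripper_width: 0.006
```

```bash
python3 -c "from h import *;st()"
```

```text
t 3.1 case mm [  1.2 -43.7 108.1] tool y in case [ 0.     1.    -0.014] rot [-3.12734787 -0.00917102  2.82906937] F(case) [-0.7 -2.   0.1] grip 0.006201271366614221 q [-0.49  0.34  1.74 -0.02  1.06 -1.74]
```

{"name": "servo_tool", "arguments": {
  "moves": [
    [0,9,6,0,1],
    [0,8,8,0,1],
    [0,7,9,0,1],
    [0,5,9,0,1],
    [0,3,7,0,1]
  ]
}}

```text
t: 3.6
tool_pos: [0.5192, -0.1179, 0.0667]
ee_rot: [-3.127, -0.006, 2.83]
ft_force: [0.5, -1.1, 0.7]
gripper_width: 0.001
```

```bash
python3 -c "from h import *;st()"
```

```text
t 3.6 case mm [ 2.1 -9.2 66.7] tool y in case [-0.     1.    -0.014] rot [-3.12721654 -0.00576049  2.82969145] F(case) [ 0.8 -0.9  0.7] grip 0.0008363198609046972 q [-0.42  0.4   1.78 -0.02  0.97 -1.67]
```

Now press down; the flat stop should be at z ≈ 47.5.

{"name": "servo_tool", "arguments": {
  "moves": [
    [0,0,6,0,1],
    [0,0,6,0,1],
    [0,0,5,0,1],
    [0,0,4,0,1]
  ]
}}

```text
t: 4.0
tool_pos: [0.5189, -0.1177, 0.0465]
ee_rot: [-3.128, -0.007, 2.83]
ft_force: [-17.9, 10.7, 70.0]
gripper_width: 0.004
```

```bash
python3 -c "from h import *;st()"
```

```text
t 4.0 case mm [ 1.8 -9.1 46.5] tool y in case [-0.     1.    -0.014] rot [-3.12799459 -0.00697631  2.82952028] F(case) [-20.3   4.7  70. ] grip 0.003663222438283807 q [-0.42  0.43  1.8  -0.02  0.92 -1.67]
```

{"name": "servo_tool", "arguments": {
  "moves": [
    [0,0,0,0,1],
    [0,0,1,0,1],
    [0,0,1,0,1]
  ]
}}

```text
t: 4.3
tool_pos: [0.5195, -0.1185, 0.0474]
ee_rot: [-3.128, -0.004, 2.829]
ft_force: [-3.3, 3.0, 13.5]
gripper_width: 0.002
```

{"name": "servo_tool", "arguments": {
  "moves": [
    [0,-3,-15,0,1],
    [0,-3,-30,0,1],
    [0,-3,-40,0,1],
    [0,-3,-40,0,1],
    [0,0,-40,0,1]
  ]
}}

```text
t: 4.8
tool_pos: [0.5117, -0.1274, 0.2074]
ee_rot: [-3.13, -0.025, 2.827]
ft_force: [0.7, -0.7, 0.4]
gripper_width: -0.002
```

Run:
```python
from h import *;st()
import cv2
a=camera("top")[140:310,270:470]; b=camera("scene")[85:255,190:390]
cv2.imwrite("pics/a2.png",cv2.resize(np.hstack([a,b])[:,:,::-1],None,fx=2,fy=2,interpolation=cv2.INTER_CUBIC))
```

```text
t 4.8 case mm [ -2.1 -20.5 207.4] tool y in case [ 0.002  1.    -0.012] rot [-3.12968523 -0.02468858  2.82693248] F(case) [ 0.9 -0.5  0.4] grip -0.002001222215149039 q [-0.45  0.25  1.6  -0.02  1.31 -1.7 ]
```

View pics/a2.png

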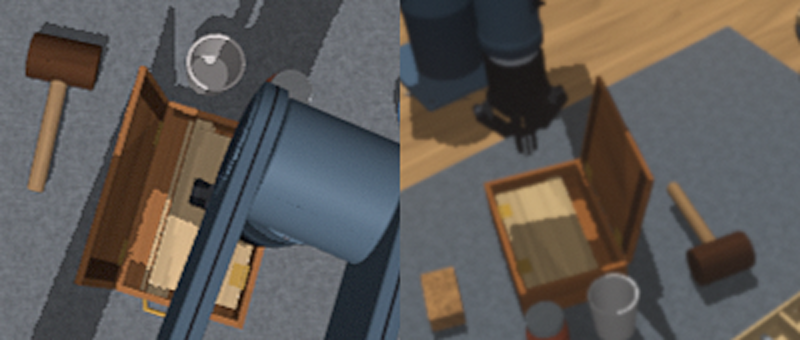

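The flap now lies flat over the tools with the lid still open. Next I'll go over the lid to its outer side.

{"name": "servo_tool", "arguments": {
  "moves": [
    [0,0,-40,0,1],
    [0,10,-40,0,1],
    [0,30,-10,0,1],
    [0,40,0,0,1],
    [0,40,0,0,1]
  ]
}}

```text
t: 5.4
tool_pos: [0.554, -0.0168, 0.2991]
ee_rot: [-3.127, -0.017, 2.816]
ft_force: [-0.3, 0.1, -0.3]
gripper_width: 0.001
```

{"name": "servo_tool", "arguments": {
  "moves": [
    [0,40,0,0,1],
    [0,30,0,0,1],
    [0,10,0,0,1],
    [0,0,0,0,1]
  ]
}}

```text
t: 5.8
tool_pos: [0.5804, 0.0655, 0.2921]
ee_rot: [-3.126, -0.024, 2.82]
ft_force: [-0.4, 0.1, -0.2]
gripper_width: -0.002
```

```bash
python3 -c "from h import *;st()"
```

```text
t 5.8 case mm [  4.1 184.1 292.1] tool y in case [ 0.009  1.    -0.016] rot [-3.12595348 -0.02384141  2.82024399] F(case) [-0.5 -0.  -0.2] grip -0.0018699915549771125 q [-0.07  0.31  1.32 -0.01  1.54 -1.32]
```

{"name": "servo_tool", "arguments": {
  "moves": [
    [0,0,40,0,1],
    [0,0,40,0,1],
    [0,0,28,0,1],
    [0,0,4,0,1]
  ]
}}

```text
t: 6.2
tool_pos: [0.5773, 0.0591, 0.1763]
ee_rot: [-3.123, -0.022, 2.818]
ft_force: [-0.9, -0.1, -0.3]
gripper_width: -0.001
```

Run:
```python
from h import *;st()
import cv2
a=camera("top")[140:310,270:470]; b=camera("scene")[85:255,190:390]
cv2.imwrite("pics/a3.png",cv2.resize(np.hstack([a,b])[:,:,::-1],None,fx=2,fy=2,interpolation=cv2.INTER_CUBIC))
```

```text
t 6.2 case mm [  3.  177.1 176.3] tool y in case [ 0.011  1.    -0.018] rot [-3.12334382 -0.02161342  2.81780167] F(case) [-0.8 -0.4 -0.3] grip -0.0005822858828724466 q [-0.08  0.37  1.52 -0.01  1.28 -1.33]
```

View pics/a3.png

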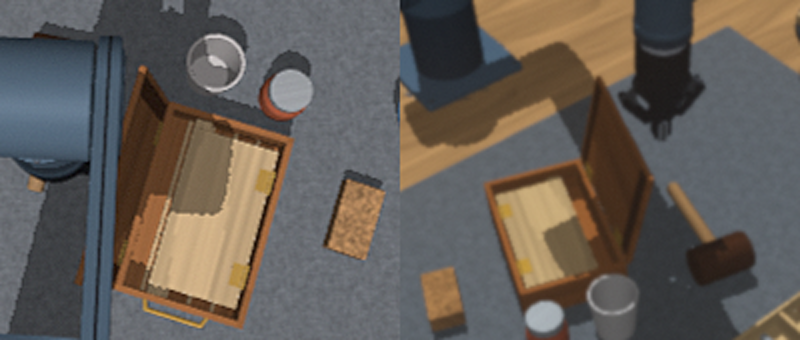

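{"name": "servo_tool", "arguments": {
  "moves": [
    [0,-20,0,0,1],
    [0,-12,0,0,1],
    [0,-12,0,0,1],
    [0,-12,0,0,1],
    [0,-12,0,0,1]
  ]
}}

```text
t: 6.8
tool_pos: [0.5612, -0.0083, 0.1885]
ee_rot: [-3.13, -0.004, 2.818]
ft_force: [-0.2, 1.2, 1.9]
gripper_width: -0.002
```

```bash
python3 -c "from h import *;st()"
```

```text
t 6.8 case mm [  8.4 108.  188.5] tool y in case [ 0.012  1.    -0.012] rot [-3.12957314 -0.0044861   2.81754854] F(case) [-0.6  1.   1.9] grip -0.001864657036278479 q [-0.21  0.32  1.56 -0.01  1.27 -1.45]
```

{"name": "servo_tool", "arguments": {
  "moves": [
    [0,-11,3,0,1],
    [0,-11,3,0,1],
    [0,-10,3,0,1],
    [0,-10,4,0,1],
    [0,-10,5,0,1]
  ]
}}

```text
t: 7.3
tool_pos: [0.5454, -0.0627, 0.174]
ee_rot: [-3.131, 0.004, 2.817]
ft_force: [1.2, 1.1, 2.0]
gripper_width: 0.004
```

```bash
python3 -c "from h import *;st()"
```

```text
t 7.3 case mm [ 10.1  51.4 174. ] tool y in case [ 0.013  1.    -0.011] rot [-3.13072733  0.00405246  2.81713257] F(case) [0.8 1.4 2. ] grip 0.003743246490968789 q [-0.31  0.3   1.62 -0.01  1.21 -1.55]
```

{"name": "servo_tool", "arguments": {
  "moves": [
    [0,-12,6,0,1],
    [0,-12,7,0,1],
    [0,-12,8,0,1],
    [0,-8,9,0,1],
    [0,-8,9,0,1]
  ]
}}

```text
t: 7.8
tool_pos: [0.5267, -0.1177, 0.1316]
ee_rot: [-3.13, 0.003, 2.817]
ft_force: [-0.1, 1.6, 0.8]
gripper_width: -0.001
```

```bash
python3 -c "from h import *;st()"
```

```text
t 7.8 case mm [  9.2  -6.7 131.6] tool y in case [ 0.013  1.    -0.012] rot [-3.12986554  0.00314965  2.81652867] F(case) [-0.6  1.5  0.8] grip -0.0007621972823472165 q [-0.42  0.33  1.7  -0.01  1.11 -1.66]
```

{"name": "servo_tool", "arguments": {
  "moves": [
    [0,-5,10,0,1],
    [0,-4,11,0,1],
    [0,-3,11,0,1],
    [0,-2,11,0,1],
    [0,0,8,0,1]
  ]
}}

```text
t: 8.3
tool_pos: [0.5207, -0.1346, 0.0753]
ee_rot: [-3.128, 0.002, 2.816]
ft_force: [-0.2, -1.9, 1.9]
gripper_width: 0.005
```

```bash
python3 -c "from h import *;st()"
```

```text
t 8.3 case mm [  8.7 -24.7  75.3] tool y in case [ 0.014  1.    -0.014] rot [-3.12804394e+00  1.56958337e-03  2.81583025e+00] F(case) [ 0.4 -1.8  1.9] grip 0.004755959862024561 q [-0.45  0.39  1.76 -0.02  0.98 -1.69]
```

{"name": "servo_tool", "arguments": {
  "moves": [
    [0,0,4,0,1],
    [0,0,4,0,1],
    [0,0,3,0,1],
    [0,0,2,0,1],
    [0,0,1,0,1]
  ]
}}

```text
t: 8.8
tool_pos: [0.5204, -0.1344, 0.0681]
ee_rot: [-3.126, 0.003, 2.819]
ft_force: [-0.0, -0.4, 0.7]
gripper_width: -0.002
```

```bash
python3 -c "from h import *;st()"
```

```text
t 8.8 case mm [  8.4 -24.5  68.1] tool y in case [ 0.011  1.    -0.016] rot [-3.12555489e+00  2.80816048e-03  2.81885330e+00] F(case) [ 0.1 -0.4  0.7] grip -0.002439411739598094 q [-0.45  0.4   1.77 -0.02  0.96 -1.69]
```

{"name": "servo_tool", "arguments": {
  "moves": [
    [0,0,3,0,1],
    [0,0,3,0,1],
    [0,0,3,0,1]
  ]
}}

```text
t: 9.1
tool_pos: [0.5207, -0.1344, 0.0678]
ee_rot: [-3.123, 0.006, 2.821]
ft_force: [-9.0, 1.9, 27.4]
gripper_width: 0.001
```

```bash
python3 -c "from h import *;st()"
```

```text
t 9.1 case mm [  8.6 -24.4  67.8] tool y in case [ 0.008  1.    -0.018] rot [-3.12320449  0.0063479   2.8214748 ] F(case) [-9.2 -1.  27.4] grip 0.0009096184461417795 q [-0.45  0.4   1.78 -0.02  0.96 -1.69]
```

A firm stop at z ≈ 67.8 mm with 27 N matches a shut lid, whose top face should be at 68 mm. I'll hold one more press, then retract.

{"name": "servo_tool", "arguments": {
  "moves": [
    [0,0,4,0,1],
    [0,0,2,0,1],
    [0,0,0,0,1]
  ]
}}

```text
t: 9.4
tool_pos: [0.5208, -0.134, 0.0688]
ee_rot: [-3.121, 0.01, 2.824]
ft_force: [0.6, 0.3, -0.1]
gripper_width: 0.0
```

{"name": "servo_tool", "arguments": {
  "moves": [
    [0,0,-10,0,1],
    [0,0,-30,0,1],
    [0,0,-40,0,1],
    [0,0,-40,0,1],
    [0,0,-40,0,1]
  ]
}}

```text
t: 9.9
tool_pos: [0.5168, -0.1268, 0.2276]
ee_rot: [-3.126, -0.007, 2.825]
ft_force: [-0.3, -0.5, -0.3]
gripper_width: 0.001
```

{"name": "servo_tool", "arguments": {
  "moves": [
    [40,0,-20,0,1],
    [40,30,0,0,1],
    [30,40,0,0,1],
    [0,40,0,0,1],
    [0,40,0,0,1]
  ]
}}

```text
t: 10.4
tool_pos: [0.4608, 0.0503, 0.2548]
ee_rot: [-3.125, 0.01, 2.817]
ft_force: [1.2, -1.2, 0.3]
gripper_width: 0.0
```

{"name": "servo_tool", "arguments": {
  "moves": [
    [0,40,0,0,1],
    [0,40,0,0,1],
    [0,40,0,0,1],
    [0,20,0,0,1],
    [0,0,0,0,1]
  ]
}}

```text
t: 10.9
tool_pos: [0.5058, 0.1954, 0.2535]
ee_rot: [-3.129, 0.01, 2.824]
ft_force: [-0.0, -0.0, -0.4]
gripper_width: -0.001
```

Run:
```python
from h import *;st()
import cv2
A=camera("top");B=camera("scene"); cv2.imwrite("pics/tend.png",A[:,:,::-1])
a=A[140:310,270:470]; b=B[85:255,190:390]
cv2.imwrite("pics/a4.png",cv2.resize(np.hstack([a,b])[:,:,::-1],None,fx=2,fy=2,interpolation=cv2.INTER_CUBIC))
```

```text
t 10.9 case mm [-106.8  284.8  253.5] tool y in case [ 0.006  1.    -0.013] rot [-3.12905146  0.01035371  2.82358619] F(case) [-0.  -0.  -0.4] grip -0.0011140808611682814 q [ 0.17  0.23  1.52 -0.02  1.39 -1.08]
```

View pics/a4.png

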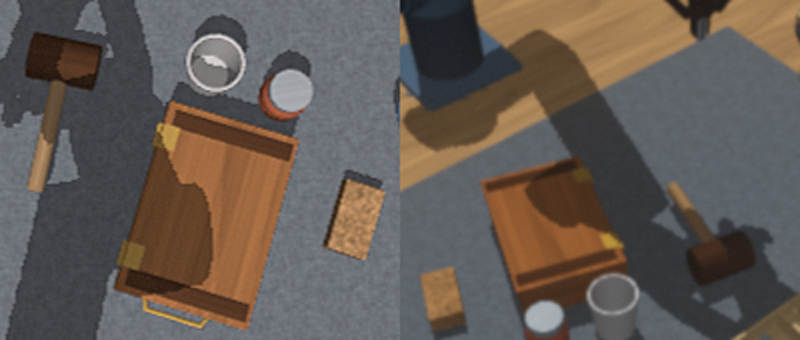

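View pics/tend.png

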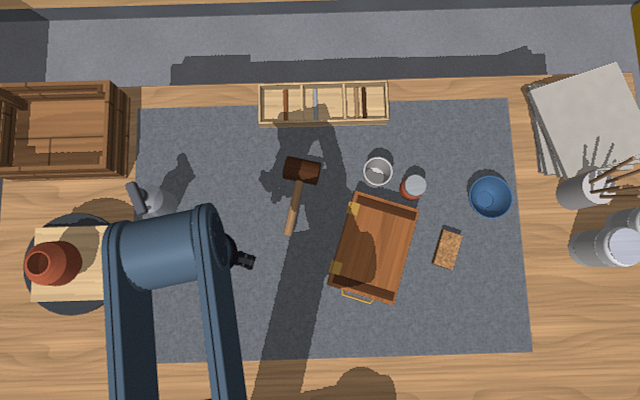

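The lid lies flat on the rim: its free edge runs from about (419,208) to (394,303) in the top view. The cup, jar, mallet, block and bowl sit at the same pixels as at the start. I'm handing in now.

Run:
```python
from h import *
Rc=R.from_euler("z",YAW)
for x in(.12,-.12):
  for z in(.068,.078): print(x,z,proj("top",C+Rc.apply([x,-.085,z])),proj("scene",C+Rc.apply([x,-.085,z])))
print(robot.close_job())
```

```text
0.12 0.068 [419.13190772 207.97496338] [247.85249495 230.77776327]
0.12 0.078 [420.04746245 207.46529832] [247.3921821  228.59684418]
-0.12 0.068 [394.28961237 304.65095337] [228.36166876 174.9382587 ]
-0.12 0.078 [394.99900629 305.04652765] [227.84721565 172.69734949]
the job is handed in; nothing more can be done
None
```

The case is closed and the job is handed in at about 11 s of the 58 s allowed; no verdict was reported. With the shut fingertips only, I folded the flap down flat while the lid stood open. I then went over to the lid's outer side, swung it down along its arc, pressed it shut and backed the arm clear.

- **Flap:** it stopped firmly at a fingertip height of 46.5–47.5 mm, against 47.5 mm expected for flat. That press reached 70 N at the wrist, under the 120 N limit, and both pictures taken afterwards showed the flap flat.
- **Lid:** it stopped firmly at 67.8 mm under 27 N, against 68 mm expected for shut. A last unloaded reading was 68.8 mm. The lid's free edge in the final top picture agrees with the projection for a shut lid to about 1–2 pixels. I read that by eye, and the top view can barely tell millimetres of lid height apart, so the press is the stronger evidence.
- **Other things:** by eye, the cup, jar, mallet, block, bowl and spray bottle were unmoved in the final pictures. The tools under the flap could not be seen at the end, and I did not measure how far they may have shifted.
- **Disagreement:** one reading just before the final press showed the fingertip at lid height with only 0.7 N, so I pressed again to confirm the stop.

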